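# Half-twist the tablet mill's bayonet lid and hold it at the run mark

### The job

Put the loose bayonet lid into the tablet mill: lower it with its orange pointers at the white marks until its rim sits flush on the steel collar, then turn it clockwise (seen from above) until the pointers stand at the green marks, half-way to the lock, and never let it go on to the red marks where it clicks locked. The turn is sprung and runs back when let go, so finish with the gripper still holding the lid at the green marks, and leave the other things on the desk where they are.

Things in the scene. Friction and masses are not known exactly. Their poses are not given: they have to be found in the camera images.
- mill_mouth (a point): Tablet mill: fixed white box 165 x 150 x 60 tall with a steel collar (100 outer diameter) on top, its flat upper face 90 above the desk. Point: centre of the collar's mouth, at that face; z up. Mouth 57 wide, with two opposite slots along this frame's +x and -x, 20 wide, reaching 36 from the axis, through a ledge 6 thick. White (entry) marks at +x and -x. All in mm.
- mill_green (a point): One of the two green half-way marks on the collar's outside, on its upper edge, 55 mm from the axis, 45 degrees clockwise (seen from above) of the white mark at the mouth frame's +x; the other is opposite. The red lock marks are 90 degrees clockwise of the white ones. Plungers start to resist at about 70 degrees and click near 85. A stop blocks turning anticlockwise from the white marks.
- lid_grip (a point): Centre of the black bar grip (62 long, 30 wide) on the loose grey bayonet lid, about 180 g, which starts upright on the desk. Point: on the lid's axis, 40 above its bottom; 25 above the collar's face when seated flush. Bar top is 56, rim top 20 above the bottom. x runs along the bar, lugs and orange pointers; y across the bar (grip across y); z up. Same either way round (half turn). mm.
- lid_lug (a point): Outer end of one lug of the lid, at its bottom, 34 mm from the axis along the lid's +x; the other is opposite. Lugs 14 mm wide, 6 mm tall, on a plug 52 mm in diameter that reaches 15 mm below the rim's underside. Rim: 92 mm diameter, 5 mm thick. The orange pointers on the rim are right above the lugs.
- drive_ring (a joint): Sprung ring inside the mill, pushed round by the lid's lugs: 0 at rest, grows as the lid is turned clockwise (rad), at most 1.47. The lugs meet it after 0.1 to 0.2 rad of free turn, so with the lid at the green marks (0.785 rad) it reads about 0.6 to 0.7. It pushes back with 0.08 to 0.2 N m and carries the lid back when let go.
- pill_bottle: Bystander: white pill bottle with white cap, 52 dia x 92 tall mm; origin at the centre of its underside.
- amber_jar: Bystander: small amber jar with gold cap, 48 dia x 75 tall mm; origin at the centre of its underside.
- spray_bottle: Bystander: blue spray bottle with orange trigger head, 68 dia x 195 tall mm; origin at the centre of its underside.
- pen_cup: Bystander: black pen cup with pens, 76 dia x 145 tall mm; origin at the centre of its underside.
- pill_organiser: Bystander: flat white weekly pill organiser, 50 x 150 x 19 tall mm; origin at the centre of its underside.

How it is judged:
On the way, in this order (a step that is already met when the one before it is completed fails the run):
1. the lid is seated flush in the mouth at the entry marks (horizontal distance between lid_grip and mill_mouth below 0.004 m and z of lid_grip in the frame of mill_mouth below 0.028 m and angle between lid_grip's own z axis and vertical below 0.08 rad and angle between the x axis of lid_grip and the x axis of mill_mouth, either way round below 0.3 rad), for 0.1 s.
2. the seated lid is turned clockwise to the green marks and held there by the gripper (horizontal distance between lid_grip and mill_mouth below 0.004 m and z of lid_grip in the frame of mill_mouth below 0.028 m and angle between lid_grip's own z axis and vertical below 0.08 rad and angle between the x axis of lid_grip and the x axis of mill_mouth, either way round between 0.6 and 0.97 rad and value of joint drive_ring above 0.35 rad and contact force between the fingers and lid above 2 N), for 0.5 s.
At the end, for the whole second after the job is handed in: The lid sits flush in the mill's mouth (within 4 mm of centre, at most 3 mm high, tilted less than 0.08 rad), turned clockwise 34 to 56 degrees from the entry marks (green mark 45) against the drive ring's spring (ring past 0.35 rad), still, with the fingers holding it with more than 2 N (all of step 2 and velocity of joint drive_ring between -0.1 and 0.1 rad/s); the arm keeps its last pose, push and grip.
It fails at once if the lid is turned on into the lock (ring past 1.2 rad) (value of joint drive_ring above 1.2 rad).
It fails at once if another thing on the desk is moved more than 30 mm or tipped over (distance of any of pill_bottle, amber_jar, spray_bottle, pen_cup, pill_organiser from where it was at the start of the episode above 0.03 m or angle between any of pill_bottle, amber_jar, spray_bottle, pen_cup, pill_organiser's own z axis and vertical above 0.4 rad).
It also fails if it takes over 51 s, if anything falls off the work surface, if the arm or the gripper's body presses on something with over 40 N, if the wrist force passes 120 N, or if a joint passes its speed limit or range.

### The arm

A 6-joint arm with a two-finger parallel gripper is mounted at the origin on the work surface. World frame = base frame: x ahead of the robot, y to its left, z up, the work surface at z = 0. Lengths are in m, angles in rad, forces in N, time in s.
With the tool pointing down it reaches from about 0.375 to 0.975 m from the base axis. Payload 3.8 kg.
Tool frame: the origin (TCP) lies on the centre line of the jaws, within the pads' length; the fingertips stand 14 mm ahead of it and the grasp point (between the pads) lies 5 mm behind it; z points along the fingers, y is the line along which they close (so a half turn about z gives the same grasp; the last joint's range is limited). The gripper opens to 85 mm and grips with 20 to 120 N. Pads are 22 mm wide; open, the fingers measure 114 mm over their backs; the gripper's body (76 mm by 85 mm) begins 54 mm behind the grasp point. The pads swing forward as they close: fully open they stand 13 mm farther back than shut.
Start: joints at [-1.216, 0.264, 1.604, -0, 1.274, -0.037], TCP at [0.258, -0.624, 0.209] pointing down, gripper open.
Joint ranges: [-2.63, 2.63], [-0.94, 2.18], [0.31, 2.57], [-1.31, 4.45], [0, 2.66], [-2.55, 2.55]. Speed limits (rad/s): [2.57, 2.57, 3.14, 3.14, 3.14, 3.14].

### API

Orientations are given as a rotation vector (axis times angle).
In Python, from workcell import bot, eyes, spot_in gives the robot as it stands.
- The arm moves only by the tool carry_out, never from a script. Its argument "series" is text: rows parted by semicolons, each of 4 numbers parted by spaces: the shift along the world's x, y, z in m, then the turn about the world's z in degrees. In form: tx ty tz roll; .... A call has 1 to 20 rows; each row shifts and turns the commanded pose from where the row before left it; what a row does not reach is not made up. A row lasts 1/8 s, in which the tool goes at most 62.5 mm and 10.7 degrees, less where a joint would pass 70% of its speed; a pose out of reach is approached as far as the arm can. A call is refused whole if a number of a shift passes 0.0625 or a number of a turn 10.7, either way. A call with a gripper value outside its range is refused whole. "jaw" is the gripper command: -1 is shut, 1 is fully open, values between are in proportion, set as the call begins (left out, the last holds). The fingers move at their own pace and stop on an object; "grip_force" is the grip in N (left out, the last holds). Time passes only in rows, so rows that do not move let the fingers close. It gives the time, the measured TCP pose, the force, the opening and the grip force at its end, in the units of the state.
- bot.read_state(): the state, without advancing time (a new reading comes with each control period).
- eyes.read_camera(name): name is "scene" or "top"; returns (picture, depth): 480x640x3 uint8, blue, green, red; 480x640 float32, m along the optical axis (not along the pixel's ray), 0 where there is no reading.
- eyes.get_calibration(name): a dict with "K" (3x3 intrinsics, pixels), "distortion" ([k1, k2, p1, p2, k3] as OpenCV has them; the pictures are not rectified), "position" and "rotation" of the camera in the world. Camera axes: x right, y down, z forward; pixel columns grow to the right and rows downward; lengths in m; the calibration is good to about 2 mm. A picture is of the moment at which its call begins. get_calibration takes no time and is no camera call.
- bot.finish_job(): hands the job in; it is judged then, once.
Trained networks look in the newest picture that a camera, given by its name, has taken for a name from the list of things; names that differ only in an ending like _2 or _b are one class to them, and where a whole thing is asked for, a point or a joint stands for the part that bears it (a point fixed in the world has none). Each returns a list of dicts, best first, with "score" (0 to 1); they miss things now and then, are a little off and sometimes report something else, mostly with a low value. They report only what shows in the picture. A call takes as long as a camera call.
- spot_in(camera, target): "rect" ([centre column, centre row, width, height] in pixels, round what is visible of it).
The state is a dict: "time": time; "q": joint angles; "joint_vel": joint speeds; "joint_torque": joint torques, N m; "tool_pos": TCP position; "tcp_rot": TCP orientation; "wrist_force": force on the tool from outside, world axes, zero at the start; "torque": the same for the moment, N m; "width": opening from 0.0 (shut) to 1.0 (fully open); "grip_force": force on a finger pad.
Only numpy, scipy, OpenCV 4.12 (cv2) and the standard library are available. Lean on these libraries where they do the work, as an engineer would, in place of code of your own. Each camera call takes 0.05 s, during which the arm holds its last target. There are 200 camera calls.

## Working session

There is one attempt and no reset: what is moved stays moved. The work goes in short steps, Python scripts to look and compute and a tool call to move; the robot and the scene stay as the last step left them, time stands still between calls to the robot, and variables do not carry over. Pictures are saved under pics/ and viewed, at most 10 in all, crops included, and the job is handed in when it is done.

Besides the shell and the picture viewer there is one more tool, called after "Call:" as a command line: name --argument value ..., lists and objects as JSON in quotes. carry_out: Moves the arm, as the interface text tells. Its arguments: {"type":"object","properties":{"series":{"type":"string"},"jaw":{"type":"number"},"grip_force":{"type":"number"}},"required":["series"]}

```bash
mkdir -p pics; python3 - <<'E'
from workcell import bot, eyes, spot_in
import cv2,numpy as np
for c in ("scene","top"):
    p,d=eyes.read_camera(c); cv2.imwrite(f"pics/{c}0.png",p); np.save(f"{c}0.npy",d)
    k=eyes.get_calibration(c); print(c,k)
    for t in ("mill_mouth","mill_green","lid_grip","lid_lug"):
        print(t,[(round(x['score'],2),np.round(x['rect'],1).tolist()) for x in spot_in(c,t)[:3]])
s=bot.read_state(); print(s)
E
```

```text
scene {'K': array([[477.67491039,   0.        , 317.66566927],
       [  0.        , 477.67491039, 234.07484365],
       [  0.        ,   0.        ,   1.        ]]), 'distortion': array([-0.04014084,  0.        ,  0.        ,  0.        ,  0.        ]), 'position': array([1.02594509, 0.45085254, 1.09766255]), 'rotation': array([-1.01628606, -2.65422359,  0.78085033])}
mill_mouth [(0.74, [402.6, 289.4, 85.1, 81.1])]
mill_green [(0.58, [402.8, 291.1, 85.4, 82.3]), (0.45, [319.7, 299.7, 19.2, 29.6]), (0.3, [239.2, 148.2, 28.7, 62.9])]
lid_grip [(0.6, [313.0, 187.9, 33.3, 22.3])]
lid_lug [(0.68, [316.4, 189.3, 32.1, 25.4])]
top {'K': array([[546.78947524,   0.        , 316.82425042],
       [  0.        , 546.78947524, 231.41000679],
       [  0.        ,   0.        ,   1.        ]]), 'distortion': array([-0.00543655,  0.        ,  0.        ,  0.        ,  0.        ]), 'position': array([ 0.38174306, -0.02640216,  1.39041528]), 'rotation': array([-2.13192876,  2.14477666, -0.15991341])}
mill_mouth [(0.81, [231.6, 260.0, 65.6, 72.6]), (0.58, [343.6, 189.5, 21.1, 24.6])]
mill_green [(0
[... 162 characters left out ...]
'time': 0.5, 'q': array([-1.21590877e+00,  2.63891990e-01,  1.60405098e+00,  2.82588572e-05,
        1.27367778e+00, -3.69146921e-02]), 'joint_vel': array([-1.01075855e-03, -4.63788805e-05,  2.50654537e-04, -8.33424287e-04,
       -1.16299198e-03,  7.95103569e-04]), 'joint_torque': array([-6.29227288e-04, -5.14407492e+01, -3.67236114e+01,  3.61824448e-05,
        2.59818327e-03,  2.65178066e-06]), 'tool_pos': array([ 0.25774203, -0.62382847,  0.20935754]), 'tcp_rot': array([-3.08147347e+00, -6.11493614e-01, -3.49210063e-05]), 'wrist_force': array([ 0.20335024,  0.64101671, -0.11943218]), 'torque': array([-0.05083376, -0.02576326,  0.01048446]), 'grip_force': 0.0, 'width': 0.9986020641758875}
```

```bash
python3 - <<'E'
import cv2,numpy as np
p=cv2.imread("pics/top0.png")
a=cv2.resize(p[215:305,185:285],None,fx=6,fy=6,interpolation=cv2.INTER_CUBIC)[:, :]
a=cv2.resize(p[210:310,181:281],(400,400),interpolation=cv2.INTER_CUBIC)
b=cv2.resize(p[250:310,358:418],(400,400),interpolation=cv2.INTER_CUBIC)
cv2.imwrite("pics/crop0.png",np.hstack([a,b]))
E
```

```text
(no output)
```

View pics/top0.png

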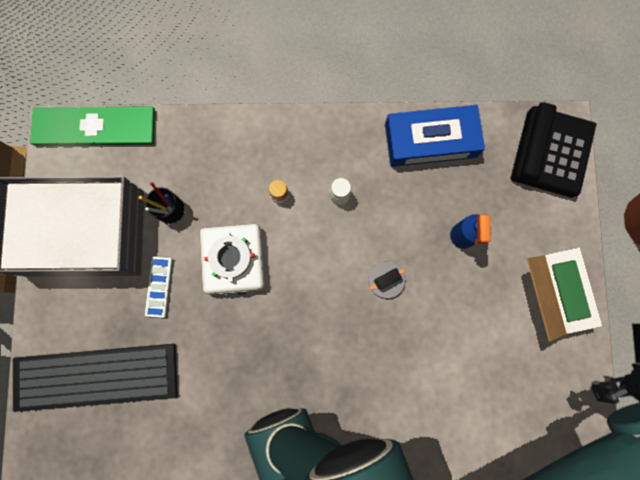

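View pics/scene0.png

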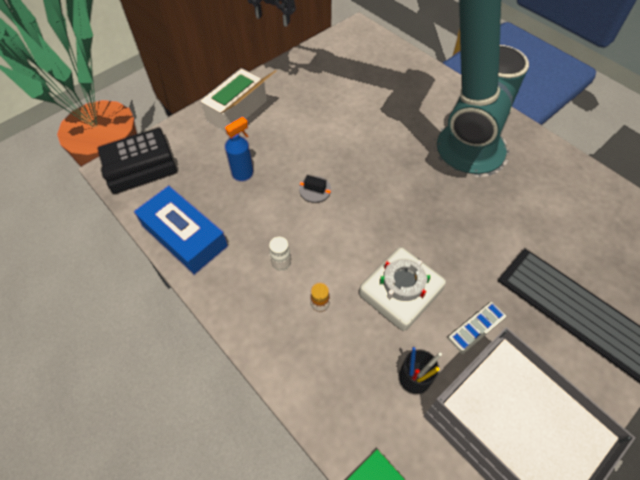

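View pics/crop0.png

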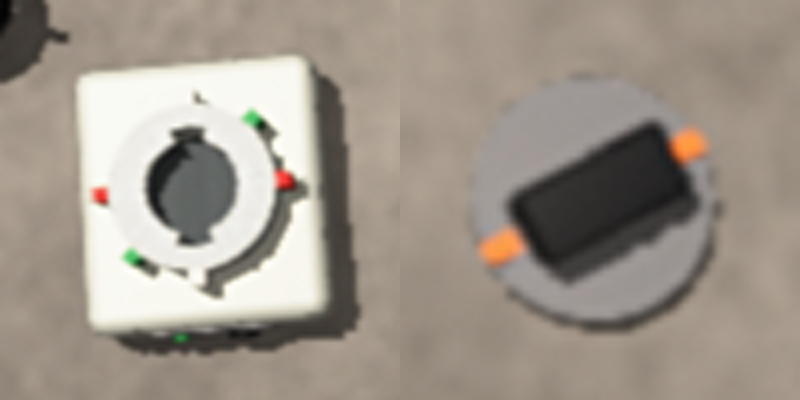

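The top picture shows the mill at (231,258), with red marks left and right and green ones upper right and lower left. The white entry slots run roughly along image vertical. The lid is at (388,280), with orange pointers at about (373,287) and (401,272). Next I'll measure the marks by colour in both cameras.

```bash
cat > h.py <<'E'
import cv2,numpy as np
from workcell import bot, eyes, spot_in
from scipy.spatial.transform import Rotation as R
def toplane(c,uv,z):
    k=eyes.get_calibration(c)
    n=cv2.undistortPoints(np.array(uv,float).reshape(-1,1,2),k["K"],k["distortion"]).reshape(-1,2)
    r=np.c_[n,np.ones(len(n))]@R.from_rotvec(k["rotation"]).as_matrix().T
    return (k["position"]+r*((z-k["position"][2])/r[:,2])[:,None])[:,:2]
HUE={"orange":(7,18),"green":(45,85),"red":(0,5)}
def blobs(img,box,col,smin=120,vmin=60):
    x0,y0,x1,y1=box; f=8
    im=cv2.resize(img[y0:y1,x0:x1],None,fx=f,fy=f,interpolation=cv2.INTER_CUBIC)
    hsv=cv2.cvtColor(im,cv2.COLOR_BGR2HSV); lo,hi=HUE[col]
    m=cv2.inRange(hsv,(lo,smin,vmin),(hi,255,255))
    if col=="red": m|=cv2.inRange(hsv,(172,smin,vmin),(180,255,255))
    n,_,st,ce=cv2.connectedComponentsWithStats(m)
    o=[(st[i,4]/f/f,((ce[i]+.5)/f-.5+[x0,y0]).round(2).tolist()) for i in range(1,n) if st[i,4]>f*f*1.5]
    return sorted(o,reverse=True)
def pair(c,img,box,col,z):
    b=blobs(img,box,col)
    print(c,col,b)
    if len(b)<2: return
    P=toplane(c,[b[0][1],b[1][1]],z); d=P[1]-P[0]
    print("   centre",P.mean(0).round(4),"len",np.linalg.norm(d).round(4),"ang",np.degrees(np.arctan2(d[1],d[0])).round(1)%180)
E
python3 - <<'E'
from h import *
t=cv2.imread("pics/top0.png"); s=cv2.imread("pics/scene0.png")
for col in("red","green"):
    pair("top",t,(190,218,275,290),col,.088); pair("scene",s,(360,245,450,310),col,.088)
pair("top",t,(362,258,415,305),"orange",.019); pair("scene",s,(292,168,338,208),"orange",.019)
# circle of top face via depth
for c,box,z in(("top",(190,218,275,300),.09),("scene",(360,245,450,330),.09)):
    d=np.load(c+"0.npy"); k=eyes.get_calibration(c)
    x0,y0,x1,y1=box; v,u=np.mgrid[y0:y1,x0:x1]
    n=cv2.undistortPoints(np.c_[u.ravel(),v.ravel()].astype(float).reshape(-1,1,2),k["K"],k["distortion"]).reshape(-1,2)
    W=k["position"]+(np.c_[n,np.ones(len(n))]*d[y0:y1,x0:x1].reshape(-1,1))@R.from_rotvec(k["rotation"]).as_matrix().T
    q=W[(abs(W[:,2]-z)<.01)]; print(c,len(q),q[:,2].mean(), (q.max(0)+q.min(0))/2, np.ptp(q,axis=0), cv2.minEnclosingCircle((q[:,:2]).astype(np.float32)))
st=bot.read_state(); print(R.from_rotvec(st['tcp_rot']).as_matrix().round(3))
E
```

```text
top red [(np.float64(18.921875), [251.78, 254.7]), (np.float64(10.0625), [205.7, 258.45])]
   centre [0.5253 0.1916] len 0.1107 ang 94.3
scene red [(np.float64(26.75), [422.64, 292.77]), (np.float64(17.25), [386.35, 263.59])]
   centre [0.5306 0.1933] len 0.1108 ang 93.4
top green [(np.float64(6.765625), [244.12, 239.42]), (np.float64(6.328125), [213.96, 274.16])]
   centre [0.525  0.1907] len 0.1092 ang 139.6
scene green [(np.float64(17.375), [381.96, 279.49]), (np.float64(5.96875), [428.13, 276.96])]
   centre [0.5296 0.1954] len 0.1104 ang 141.4
top orange [(np.float64(21.703125), [372.84, 286.67]), (np.float64(21.375), [400.43, 271.62])]
   centre [ 0.4737 -0.1936] len 0.0792 ang 118.0
scene orange [(np.float64(21.421875), [327.33, 190.92]), (np.float64(18.109375), [301.88, 183.44])]
   centre [ 0.472  -0.1943] len 0.078 ang 117.5
top 1019 0.09071034832559545 [0.52587159 0.19218692 0.08945514] [0.11821214 0.11761104 0.01869371] ((0.5259416103363037, 0.1928878277540207), 0.05980949476361275)
scene 1023 0.08925152312328899 [0.527021   0.19287915 0.08796859] [0.12007348 0.11803261 0.01583093] ((0.5270606875419617, 0.19313354790210724), 0.060232024639844894)
[[ 0.924  0.382  0.   ]
 [ 0.382 -0.924  0.   ]
 [ 0.    -0.    -1.   ]]
```

Call:
carry_out --series "0.0179 0.0358 -0.004 7.9;0.0179 0.0358 -0.004 7.9;0.0179 0.0358 -0.004 7.9;0.0179 0.0358 -0.004 7.9;0.0179 0.0358 -0.004 7.9;0.0179 0.0358 -0.004 7.9;0.0179 0.0358 -0.004 7.9;0.0179 0.0358 -0.004 7.9;0.0179 0.0358 -0.004 7.9;0.0179 0.0358 -0.004 7.9;0.0179 0.0358 -0.004 7.9;0.0179 0.0358 -0.004 7.9;0 0 0 0;0 0 0 0" --jaw 1 --grip_force 60

```text
time: 2.25
tool_pos: [0.4725, -0.1945, 0.1616]
tcp_rot: [1.636, 2.682, -0.001]
wrist_force: [0.2, -0.6, 0.1]
width: 1.004
grip_force: 0.0
```

Call:
carry_out --series "0 0 -0.02 0.5;0 0 -0.02 0;0 0 -0.02 0;0 0 -0.02 0;0 0 -0.02 0;0 0 -0.014 0;0 0 -0.0065 0;0 0 0 0"

```text
time: 3.25
tool_pos: [0.4723, -0.1945, 0.0407]
tcp_rot: [-1.625, -2.688, 0.0]
wrist_force: [0.3, -0.4, 0.6]
width: 1.002
grip_force: 0.0
```

Call:
carry_out --series "0 0 0 0;0 0 0 0;0 0 0 0;0 0 0 0;0 0 0 0;0 0 0 0;0 0 0 0;0 0 0 0" --jaw -1

```text
time: 4.25
tool_pos: [0.4725, -0.1942, 0.0408]
tcp_rot: [-1.624, -2.689, 0.0]
wrist_force: [0.1, -0.9, 0.8]
width: -0.001
grip_force: 0.0
```

The jaws shut fully, so the grasp missed. I'll take a look.

```bash
python3 - <<'E'
from h import *
p,d=eyes.read_camera("top"); cv2.imwrite("pics/top1.png",p)
q,e=eyes.read_camera("scene"); cv2.imwrite("pics/scene1.png",q)
a=cv2.resize(p[230:330,338:438],(400,400),interpolation=cv2.INTER_CUBIC)
b=cv2.resize(q[120:220,265:365],(400,400),interpolation=cv2.INTER_CUBIC)
cv2.imwrite("pics/crop1.png",np.hstack([a,b]))
print(bot.read_state())
E
```

```text
{'time': 4.35, 'q': array([-4.38776601e-01,  1.26633033e-01,  2.10645359e+00, -4.04889766e-05,
        9.08593520e-01, -9.23054490e-01]), 'joint_vel': array([ 1.00271032e-04,  3.90672453e-04,  5.52491872e-04,  2.49251488e-03,
       -9.32246057e-06,  3.41531057e-05]), 'joint_torque': array([ 1.31004726e-03, -3.74257994e+01, -3.02892601e+01, -1.21120104e-05,
        1.16321640e-03,  1.44870808e-05]), 'tool_pos': array([ 0.47250387, -0.19424734,  0.04082598]), 'tcp_rot': array([-1.62390272e+00, -2.68924126e+00,  6.42133909e-05]), 'wrist_force': array([ 0.69238591, -0.92301984, -0.67869937]), 'torque': array([-0.00553854,  0.06092333,  0.03735652]), 'grip_force': 0.0, 'width': 6.303484667967358e-05}
```

View pics/crop1.png

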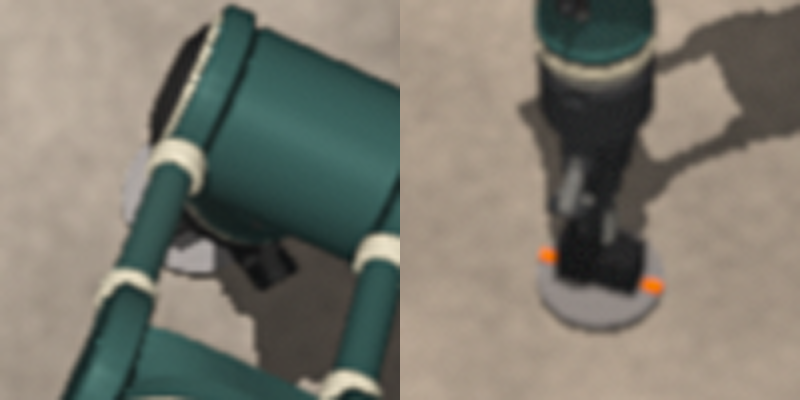

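```bash
python3 - <<'E'
from h import *
q=cv2.imread("pics/scene1.png"); p=cv2.imread("pics/top1.png")
def proj(c,X):
    k=eyes.get_calibration(c); M=R.from_rotvec(k["rotation"]).as_matrix().T
    r,_=cv2.Rodrigues(M); return cv2.projectPoints(np.array(X,float).reshape(-1,3),r,-M@k["position"],k["K"],k["distortion"])[0].reshape(-1,2)
T=np.array([.4725,-.1942,.0408]); y=np.array([np.cos(np.radians(27.7)),np.sin(np.radians(27.7)),0])
pts=[T,T-[0,0,.014],T+[0,0,.06],T+.042*y,T-.042*y]
out=[]
for c,im,x0,y0 in(("top",p,358,250),("scene",q,285,140)):
    uv=proj(c,pts); print(c,uv.round(1).tolist())
    im=cv2.resize(im[y0:y0+64,x0:x0+64],(448,448),interpolation=cv2.INTER_CUBIC)[:, :400]
    for i,(u,v) in enumerate(uv):
        a=(int((u-x0+.5)*7),int((v-y0+.5)*7)); cv2.circle(im,a,4,[(0,0,255),(255,0,255),(0,255,255),(0,255,0),(255,255,0)][i],1)
    out.append(im)
cv2.imwrite("pics/crop2.png",np.hstack(out))
d,_=None,None
img,d=eyes.read_camera("scene"); k=eyes.get_calibration("scene")
v,u=np.mgrid[150:205,290:340]
n=cv2.undistortPoints(np.c_[u.ravel(),v.ravel()].astype(float).reshape(-1,1,2),k["K"],k["distortion"]).reshape(-1,2)
W=k["position"]+(np.c_[n,np.ones(len(n))]*d[150:205,290:340].reshape(-1,1))@R.from_rotvec(k["rotation"]).as_matrix().T
W=W.reshape(55,50,3); 
for r in range(12,50,4): print(150+r,[tuple((W[r,c]*1000).round().astype(int).tolist()) for c in range(10,42,4)])
pair("scene",img,(292,168,338,208),"orange",.019)
E
```

```text
top [[388.0, 279.0], [387.3, 279.4], [391.1, 277.3], [379.7, 264.0], [396.3, 294.2]]
scene [[314.3, 182.5], [314.4, 185.6], [314.0, 168.6], [309.0, 193.6], [319.5, 171.7]]
162 [(431, -307, 0), (422, -299, 1), (509, -175, 172), (502, -167, 174), (482, -175, 152), (465, -179, 135), (377, -258, 0), (366, -253, -4)]
166 [(440, -297, -2), (433, -286, 2), (513, -170, 164), (489, -183, 133), (481, -176, 134), (458, -186, 107), (386, -249, -3), (379, -239, 0)]
170 [(1026, 451, 1098), (525, -173, 155), (517, -166, 155), (1026, 451, 1098), (481, -176, 118), (409, -241, 4), (397, -236, -2), (388, -229, -2)]
174 [(461, -272, -1), (454, -262, 3), (525, -157, 153), (508, -162, 135), (473, -186, 86), (416, -233, -3), (409, -224, 0), (400, -215, 1)]
178 [(470, -262, -3), (460, -255, -5), (483, -209, 56), (485, -189, 76), (476, -182, 75), (458, -187, 55), (417, -214, -2), (408, -207, -4)]
182 [(481, -249, 0), (500, -207, 54), (492, -199, 54), (485, -189, 58), (474, -185, 53), (469, -173, 59), (460, -168, 57), (431, -182, 19)]
186 [(501, -224, 20), (500, -207, 37), (493, -198, 39), (490, -184, 50), (482, -176, 50), (475, -167, 52), (465, -162, 49), (439, -173, 17)]
190 [(509, -215, 18), (501, -207, 19), (496, -195, 26), (489, -186, 29), (482, -177, 31), (478, -164, 40), (465, -162, 30), (452, -159, 23)]
194 [(519, -204, 19), (509, -197, 17), (502, -188, 19), (496, -178, 23), (485, -173, 18), (475, -168, 15), (468, -159, 18), (459, -152, 16)]
198 [(518, -206, -4), (521, -184, 21), (512, -176, 21), (504, -169, 22), (495, -162, 20), (486, -155, 19), (478, -147, 19), (460, -150, 0)]
scene orange [(np.float64(21.328125), [327.35, 190.92]), (np.float64(18.296875), [301.9, 183.43])]
   centre [ 0.472  -0.1942] len 0.078 ang 117.5
```

View pics/crop2.png

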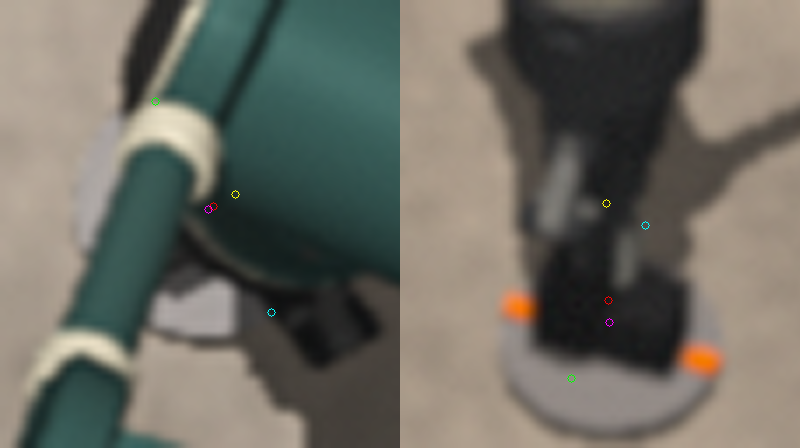

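The arm is where it should be and the lid hasn't moved, so the width reading doesn't match the picture. A small lift will show whether the lid is really held.

Call:
carry_out --series "0 0 0.01 0;0 0 0.015 0;0 0 0.015 0;0 0 0 0;0 0 0 0"

```text
time: 5.03
tool_pos: [0.4726, -0.1943, 0.0811]
tcp_rot: [1.624, 2.689, 0.0]
wrist_force: [-0.6, 0.1, -0.2]
width: 0.0
grip_force: 0.0
```

```bash
python3 - <<'E'
from h import *
q,e=eyes.read_camera("scene"); p,d=eyes.read_camera("top"); cv2.imwrite("pics/scene2.png",q)
pair("scene",q,(285,155,345,208),"orange",.059)
print(bot.read_state()['wrist_force'])
a=cv2.imread("pics/scene0.png")
f=lambda i:cv2.resize(i[130:210,277:357],(400,400),interpolation=cv2.INTER_CUBIC)
g=lambda i:np.clip(i.astype(float)*2,0,255).astype(np.uint8)
cv2.imwrite("pics/crop3.png",np.hstack([g(f(a)),g(f(q))]))
E
```

```text
scene orange [(np.float64(21.453125), [327.35, 190.92]), (np.float64(17.421875), [301.82, 183.35])]
   centre [ 0.4925 -0.1705] len 0.0754 ang 117.3
[ 0.19204205  0.18693753 -0.53672723]
```

View pics/crop3.png

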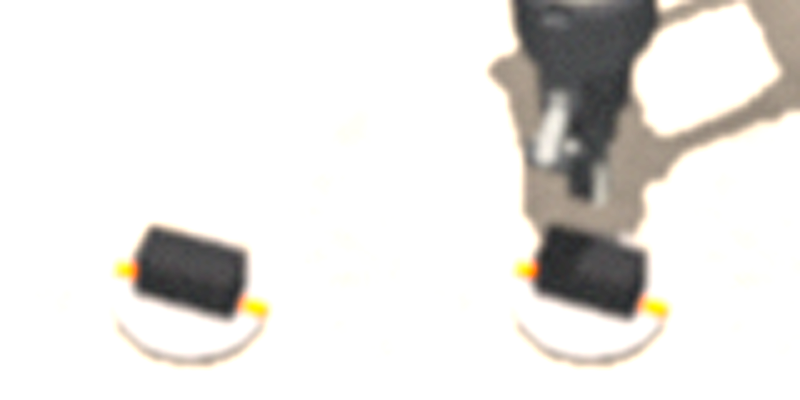

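```bash
python3 - <<'E'
from h import *
for c in("scene","top"):
    img,d=eyes.read_camera(c); k=eyes.get_calibration(c)
    v,u=np.mgrid[0:480,0:640]
    n=cv2.undistortPoints(np.c_[u.ravel(),v.ravel()].astype(float).reshape(-1,1,2),k["K"],k["distortion"]).reshape(-1,2)
    W=k["position"]+(np.c_[n,np.ones(len(n))]*d.reshape(-1,1))@R.from_rotvec(k["rotation"]).as_matrix().T
    ok=(d.ravel()>0)&(np.hypot(W[:,0]-.473,W[:,1]+.194)<.08)&(W[:,2]>.03)&(W[:,2]<.26)
    q=W[ok]; uv=np.c_[u.ravel(),v.ravel()][ok]
    print(c,len(q))
    for z in np.arange(.03,.26,.01):
        s=q[(q[:,2]>=z)&(q[:,2]<z+.01)]
        if len(s): print(round(z,3),len(s),s.min(0)[:2].round(3),s.max(0)[:2].round(3),np.median(s,0)[:2].round(3))
E
```

```text
scene 942
0.03 53 [ 0.449 -0.212] [ 0.503 -0.158] [ 0.486 -0.181]
0.04 58 [ 0.45  -0.209] [ 0.502 -0.158] [ 0.483 -0.177]
0.05 190 [ 0.45  -0.222] [ 0.503 -0.159] [ 0.477 -0.19 ]
0.09 1 [ 0.479 -0.195] [ 0.479 -0.195] [ 0.479 -0.195]
0.1 8 [ 0.468 -0.202] [ 0.482 -0.181] [ 0.475 -0.184]
0.11 21 [ 0.466 -0.199] [ 0.488 -0.178] [ 0.481 -0.184]
0.12 15 [ 0.466 -0.193] [ 0.488 -0.179] [ 0.48  -0.185]
0.13 5 [ 0.467 -0.184] [ 0.476 -0.18 ] [ 0.474 -0.182]
0.14 9 [ 0.457 -0.187] [ 0.479 -0.178] [ 0.469 -0.182]
0.15 32 [ 0.434 -0.2  ] [ 0.497 -0.166] [ 0.48  -0.181]
0.16 26 [ 0.435 -0.2  ] [ 0.502 -0.163] [ 0.484 -0.181]
0.17 27 [ 0.45  -0.187] [ 0.518 -0.159] [ 0.48  -0.174]
0.18 41 [ 0.452 -0.184] [ 0.532 -0.156] [ 0.505 -0.172]
0.19 79 [ 0.456 -0.203] [ 0.532 -0.153] [ 0.518 -0.169]
0.2 61 [ 0.47  -0.203] [ 0.521 -0.165] [ 0.503 -0.172]
0.21 35 [ 0.476 -0.184] [ 0.513 -0.166] [ 0.504 -0.171]
0.22 27 [ 0.491 -0.186] [ 0.51  -0.167] [ 0.504 -0.175]
0.23 74 [ 0.453 -0.211] [ 0.511 -0.155] [ 0.498 -0.166]
0.24 81 [ 0.452 -0.208] [ 0.512 -0.154] [ 0.497 -0.165]
0.25 99 [ 0.453 -0.217] [ 0.512 -0.155] [ 0.499 -0.167]
top 170
0.04 1 [ 0.455 -0.188] [ 0.455 -0.188] [ 0.455 -0.188]
0.05 5 [ 0.45  -0.185] [ 0.457 -0.18 ] [ 0.454 -0.182]
0.15 2 [ 0.435 -0.199] [ 0.438 -0.198] [ 0.437 -0.198]
0.16 3 [ 0.428 -0.202] [ 0.437 -0.198] [ 0.433 -0.2  ]
0.17 9 [ 0.424 -0.205] [ 0.435 -0.199] [ 0.432 -0.203]
0.18 17 [ 0.412 -0.226] [ 0.438 -0.202] [ 0.428 -0.207]
0.19 72 [ 0.414 -0.231] [ 0.436 -0.205] [ 0.423 -0.218]
0.2 26 [ 0.418 -0.225] [ 0.437 -0.203] [ 0.43  -0.214]
0.21 10 [ 0.433 -0.219] [ 0.439 -0.203] [ 0.435 -0.208]
0.22 1 [ 0.435 -0.201] [ 0.435 -0.201] [ 0.435 -0.201]
0.23 9 [ 0.434 -0.196] [ 0.449 -0.163] [ 0.438 -0.176]
0.24 9 [ 0.436 -0.183] [ 0.451 -0.163] [ 0.442 -0.17 ]
0.25 6 [ 0.435 -0.183] [ 0.45  -0.163] [ 0.44  -0.172]
```

The point cloud explains it. The shut fingertips are about 17 mm above the reported TCP rather than 14 mm below it, so the real gripper sits about 31 mm higher than reported and closed just over the bar. I'll open, go lower while watching the force, and close again.

Call:
carry_out --series "0 0 0 0;0 0 0 0;0 0 0 0;0 0 0 0;0 0 0 0;0 0 -0.01 0;0 0 -0.015 0;0 0 -0.015 0;0 0 -0.01 0;0 0 -0.008 0;0 0 -0.007 0;0 0 -0.005 0;0 0 0 0" --jaw 1

```text
time: 6.85
tool_pos: [0.4724, -0.1942, 0.0106]
tcp_rot: [-1.624, -2.689, 0.0]
wrist_force: [-0.7, -0.1, -0.3]
width: 1.001
grip_force: 0.0
```

Call:
carry_out --series "0 0 0 0;0 0 0 0;0 0 0 0;0 0 0 0;0 0 0 0;0 0 0 0;0 0 0 0" --jaw -1

```text
time: 7.72
tool_pos: [0.4733, -0.1945, 0.0115]
tcp_rot: [1.623, 2.688, 0.0]
wrist_force: [0.6, 0.2, 5.8]
width: 0.34
grip_force: 60.9
```

Call:
carry_out --series "0 0 0.01 0;0 0 0.025 0;0 0 0.035 0;0 0 0.035 0;0 0 0.025 0;0.0053 0.0387 0 6.7;0.0053 0.0387 0 6.7;0.0053 0.0387 0 6.7;0.0053 0.0387 0 6.7;0.0053 0.0387 0 6.7;0.0053 0.0387 0 6.7;0.0053 0.0387 0 6.7;0.0053 0.0387 0 6.7;0.0053 0.0387 0 6.7;0.0053 0.0387 0 6.7;0 0 0 0;0 0 0 0;0 0 0 0"

```text
time: 9.98
tool_pos: [0.5249, 0.1916, 0.1404]
tcp_rot: [0.128, -3.138, 0.001]
wrist_force: [-0.6, 0.3, -2.0]
width: 0.334
grip_force: 60.1
```

```bash
python3 - <<'E'
from h import *
p,d=eyes.read_camera("top"); q,e=eyes.read_camera("scene")
cv2.imwrite("pics/top3.png",p);cv2.imwrite("pics/scene3.png",q)
f=lambda i,x,y:cv2.resize(i[y:y+90,x:x+90],(400,400),interpolation=cv2.INTER_CUBIC)
cv2.imwrite("pics/crop4.png",np.hstack([f(p,187,205),f(q,357,225)]))
s=bot.read_state(); print(s['tool_pos'],s['tcp_rot'],s['wrist_force'],s['width'])
pair("scene",q,(357,225,447,315),"orange",.149)
pair("top",p,(187,205,277,295),"orange",.149)
E
```

```text
[0.52531335 0.19169293 0.1407339 ] [ 1.27680435e-01 -3.13852271e+00  5.82278822e-04] [-0.56798896  0.4200308  -2.06695636] 0.3392733736356744
scene orange [(np.float64(37.890625), [399.23, 273.99])]
top orange []
```

View pics/crop4.png

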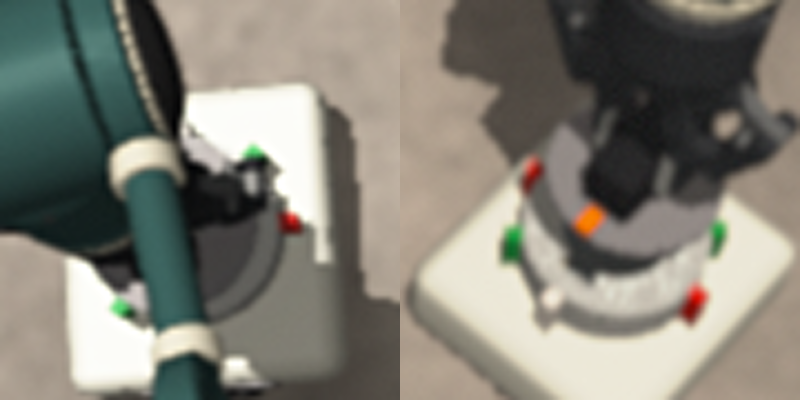

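```bash
cat >> h.py <<'E'
def cloud(c,d):
    k=eyes.get_calibration(c); v,u=np.mgrid[0:480,0:640]
    n=cv2.undistortPoints(np.c_[u.ravel(),v.ravel()].astype(float).reshape(-1,1,2),k["K"],k["distortion"]).reshape(-1,2)
    return n,k["position"]+(np.c_[n,np.ones(len(n))]*d.reshape(-1,1))@R.from_rotvec(k["rotation"]).as_matrix().T
def plane_img(c,img,z,cx,cy,h=.07,res=.0005):
    # rectified orthographic view of the plane z; columns = -y, rows = -x
    k=eyes.get_calibration(c); M=R.from_rotvec(k["rotation"]).as_matrix().T
    n=int(2*h/res); X,Y=np.meshgrid(np.arange(n),np.arange(n))
    P=np.stack([cx+h-Y*res,cy+h-X*res,np.full(X.shape,z)],-1).reshape(-1,3)
    uv=cv2.projectPoints(P,cv2.Rodrigues(M)[0],-M@k["position"],k["K"],k["distortion"])[0].reshape(n,n,2).astype(np.float32)
    return cv2.remap(img,uv[...,0],uv[...,1],cv2.INTER_CUBIC)
E
python3 - <<'E'
from h import *
from scipy.optimize import minimize
P0=np.array([.526,.1925])
for c in("top","scene"):
    _,W=cloud(c,np.load(c+"0.npy")); q=W[np.hypot(*(W[:,:2]-P0).T)<.075]
    hi=q[:,2]>.078; r=lambda p:np.hypot(q[:,0]-p[0],q[:,1]-p[1])
    g=[(x,y) for x in np.arange(.519,.5345,.0005) for y in np.arange(.185,.2,.0005)]
    s=np.array([((r(p)>.0285)&(r(p)<.05)&hi).sum()-((r(p)>.05)&hi).sum() for p in g])
    b=np.array(g)[s>=s.max()-3]; print(c,"collar centre",b.mean(0).round(4),s.max())
q=cv2.imread("pics/scene3.png")
b=blobs(q,(357,225,447,315),"orange"); print(b)
for z in(.147,.149,.151):
    P=toplane("scene",[b[0][1]],z)[0]; a=np.radians(4.7); print(z,P.round(4),"centre",(P-.0393*np.array([np.cos(a),np.sin(a)])).round(4))
a=plane_img("scene",cv2.imread("pics/scene0.png"),.09,*P0); t=plane_img("top",cv2.imread("pics/top0.png"),.09,*P0); l=plane_img("scene",q,.149,*P0)
for im,rs in((a,(50,28.5)),(t,(50,28.5)),(l,(46,))):
    for r in rs: cv2.circle(im,(140,140),int(r*2),(255,0,255),1)
cv2.imwrite("pics/rect.png",cv2.resize(np.hstack([t,a,l]),(798,266)))
E
```

```text
top collar centre [0.5257 0.1925] 769
scene collar centre [0.5282 0.1932] 741
[(np.float64(37.890625), [399.23, 273.99])]
0.147 [0.5605 0.1942] centre [0.5213 0.191 ]
0.149 [0.5615 0.1948] centre [0.5223 0.1915]
0.151 [0.5625 0.1953] centre [0.5233 0.1921]
```

View pics/rect.png

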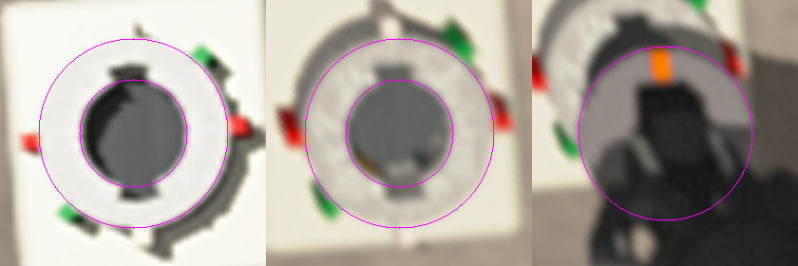

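The lid is held level and its rim circle is centred to within about 1 mm. It needs +1 mm in x and y, then lowering. I'll stop just above and feel the last part.

Call:
carry_out --series "0.001 0.001 -0.01 0;0 0 -0.015 0;0 0 -0.01 0;0 0 -0.005 0;0 0 -0.004 0;0 0 -0.003 0;0 0 0 0"

```text
time: 10.95
tool_pos: [0.5264, 0.1936, 0.0935]
tcp_rot: [0.13, -3.139, 0.001]
wrist_force: [0.1, -0.9, -3.1]
width: 0.341
grip_force: 60.1
```

Call:
carry_out --series "0 0 -0.003 0;0 0 -0.002 0;0 0 -0.002 0;0 0 0 0;0 0 0 0"

```text
time: 11.58
tool_pos: [0.5265, 0.1939, 0.0869]
tcp_rot: [0.13, -3.139, -0.0]
wrist_force: [0.2, -0.1, -1.0]
width: 0.339
grip_force: 60.2
```

Call:
carry_out --series "0 0 -0.001 0;0 0 -0.001 0;0 0 0 0"

```text
time: 11.95
tool_pos: [0.5266, 0.1939, 0.0865]
tcp_rot: [-0.13, 3.139, 0.0]
wrist_force: [-4.0, -1.7, 7.2]
width: 0.34
grip_force: 61.5
```

Call:
carry_out --series "0 0 -0.001 0;0 0 0 0;0 0 0 0"

```text
time: 12.32
tool_pos: [0.5266, 0.1939, 0.0864]
tcp_rot: [-0.13, 3.139, 0.0]
wrist_force: [-7.8, -1.9, 12.7]
width: 0.333
grip_force: 62.2
```

Contact came at exactly the expected height, with the rim on the collar. Now the clockwise turn, in stages.

Call:
carry_out --series "0 0 0 -3;0 0 0 -4;0 0 0 -4;0 0 0 -4;0 0 0 -4;0 0 0 -4;0 0 0 -4;0 0 0 -3;0 0 0 0;0 0 0 0"

```text
time: 13.58
tool_pos: [0.5281, 0.1933, 0.0865]
tcp_rot: [0.686, 3.063, -0.0]
wrist_force: [-1.7, -3.5, 8.5]
width: 0.34
grip_force: 61.7
```

```bash
python3 - <<'E'
from h import *
q,e=eyes.read_camera("scene"); s=bot.read_state(); print(s['tool_pos'],s['wrist_force'],s['torque'],s['tcp_rot'])
l=plane_img("scene",q,.095,.526,.1925)
cv2.circle(l,(140,140),92,(255,0,255),1)
print(blobs(q,(357,240,447,330),"orange"),blobs(q,(357,240,447,330),"green"))
f=cv2.resize(q[240:330,357:447],(400,400),interpolation=cv2.INTER_CUBIC)
cv2.imwrite("pics/turn.png",np.hstack([f,cv2.resize(l,(400,400))]))
E
```

```text
[0.52807018 0.19329067 0.0864559 ] [-1.36504623 -3.86299371  9.48146245] [-0.77977924  0.53803135 -0.04712124] [6.85827932e-01 3.06271361e+00 9.99437682e-06]
[(np.float64(30.3125), [391.04, 279.5])] [(np.float64(17.3125), [381.94, 279.49])]
```

View pics/turn.png

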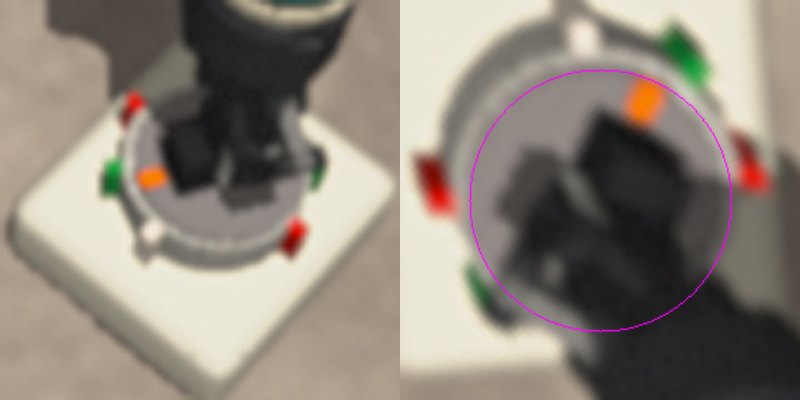

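The lid is seated flush and the pointer has turned about 30°, with the green mark about 15° further on.

Call:
carry_out --series "0 0 0 -4;0 0 0 -4;0 0 0 -4;0 0 0 -3;0 0 0 0;0 0 0 0;0 0 0 0;0 0 0 0;0 0 0 0;0 0 0 0;0 0 0 0"

```text
time: 15.0
tool_pos: [0.5279, 0.193, 0.0865]
tcp_rot: [1.08, 2.947, -0.0]
wrist_force: [-2.0, -4.6, 10.7]
width: 0.339
grip_force: 61.8
```

```bash
python3 - <<'E'
from h import *
q,e=eyes.read_camera("scene"); s=bot.read_state(); print(s['tool_pos'],s['wrist_force'],s['torque'],s['tcp_rot'],s['grip_force'])
l=plane_img("scene",q,.095,.526,.1925); z=plane_img("scene",cv2.imread("pics/scene0.png"),.09,.526,.1925)
cv2.circle(l,(140,140),92,(255,0,255),1)
b=blobs(q,(357,240,447,330),"orange"); print(b)
P=toplane("scene",[b[0][1]],.095)[0]-[.5265,.1928]; print(np.degrees(np.arctan2(P[1],P[0])),np.hypot(*P))
cv2.imwrite("pics/turn2.png",np.hstack([cv2.resize(z,(400,400)),cv2.resize(l,(400,400))]))
E
```

```text
[0.52796129 0.19297659 0.08647941] [-3.13152562 -5.224915   10.64632979] [-0.94355922  0.63054436 -0.1060242 ] [ 1.07962130e+00  2.94722049e+00 -2.94505352e-04] 61.80903196334839
[(np.float64(29.6875), [390.22, 275.66]), (np.float64(14.140625), [423.78, 274.91])]
-40.81318550935967 0.03647916464770057
```

View pics/turn2.png

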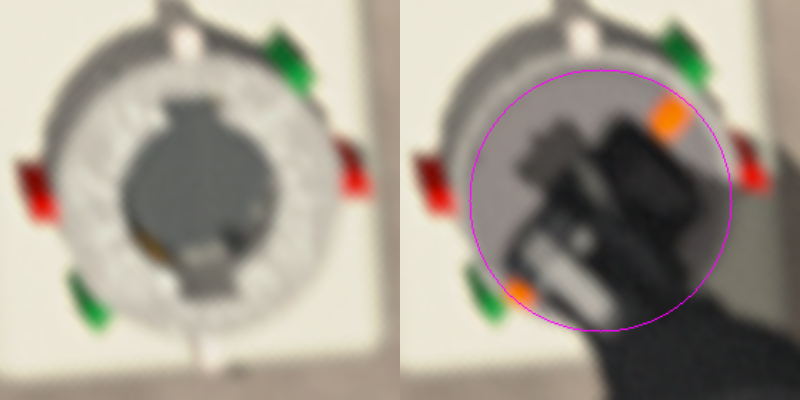

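The pointers stand at the green marks at about -41°, 45° from entry. The spring torque shows on the wrist at about 0.1 N m, and the grip is 62 N.

```bash
python3 -c "
from workcell import bot
print(bot.finish_job())"
```

```text
the job is handed in; nothing more can be done
None
```

I handed the job in with the lid flush in the mill, turned about 45° clockwise to the green marks and still held by the gripper at about 62 N; the judge's result was not shown.

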